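# Free the stowed plug gauge from its stand

### The arm

A 6-joint arm with a two-finger parallel gripper is mounted at the origin on the work surface. World frame = base frame: x ahead of the robot, y to its left, z up, the work surface at z = 0. Lengths are in m, angles in rad, forces in N, time in s.
With the tool pointing down it reaches from about 0.25 to 0.725 m from the base axis. Payload 4 kg.
Tool frame: the origin (TCP) lies between the finger pads; the fingertips stand 8 mm ahead of it and the grasp point (between the pads) lies 11 mm behind it (bot.tip_reach is the distance from the TCP to the fingertips, in m); z points along the fingers, y is the line along which they close (so a half turn about z gives the same grasp; the last joint's range is limited). The gripper opens to 85 mm and grips with 20 to 120 N. Pads are 22 mm wide; open, the fingers measure 114 mm over their backs; the gripper's body (76 mm by 85 mm) begins 54 mm behind the grasp point. The pads swing forward as they close: fully open they stand 13 mm farther back than shut.
Start: joints at [1.192, 0.241, 0.005, 1.335, 0, 1.571], TCP at [0.185, 0.465, 0.203] pointing down, gripper open.
Joint ranges: [-2.72, 2.72], [-1.05, 1.87], [-1.09, 1.28], [-1.99, 2.15], [-1.42, 1.44], [-3.14, 3.14]. Speed limits (rad/s): [2.79, 2.79, 3.14, 3.14, 3.14, 3.14].

### API

Orientations are given as a unit quaternion [x, y, z, w].
In Python, from workcell import bot gives the robot as it stands.
- The arm moves only by the tool move_arm, never from a script. Its argument "deltas" is a list of rows, each a list of 7 numbers: the opening, from 0 (shut) to 1 (fully open), then the shift along the tool's x, y, z in mm, then the turn, a rotation vector about the tool's x, y, z in degrees. In form: [[gripper, tx, ty, tz, ax, ay, az], ...]. A call has 1 to 10 rows; each row shifts and turns the commanded pose from where the row before left it, along the tool's axes as they then stand; what a row does not reach is not made up. A row lasts 1/12 s, in which the tool goes at most 41.7 mm and 7.16 degrees, less where a joint would pass 70% of its speed; a pose out of reach is approached as far as the arm can. A call is refused whole if a number of a shift passes 41.7 or a number of a turn 7.16, either way. A call with a gripper value outside its range is refused whole. The fingers move at their own pace and stop on an object; the grip force is fixed at half the most. Time passes only in rows, so rows that do not move let the fingers close. It gives the time, the measured TCP pose, the force, the opening and the grip force at its end, in the units of the state.
- bot.get_obs(): the state, without advancing time (a new reading comes with each control period).
- bot.camera(name): name is "scene" or "top" or "wrist"; returns the picture (384x512x3 uint8, blue, green, red); there is no depth.
- bot.calibration(name): a dict with "K" (3x3 intrinsics, pixels), "dist_coeffs" ([k1, k2, p1, p2, k3] as OpenCV has them; the pictures are not rectified), "position" and "orientation" of the camera in the world. Camera axes: x right, y down, z forward; pixel columns grow to the right and rows downward; lengths in m; the calibration is good to about 2 mm. A picture is of the moment at which its call begins: read the wrist's pose just before it. calibration takes no time and is no camera call; for the wrist camera it gives the pose at the moment of the call.
- bot.job_done(): hands the job in; it is judged then, once.
Trained networks look in the newest picture that a camera, given by its name, has taken for a name from the list of things; names that differ only in an ending like _2 or _b are one class to them, and where a whole thing is asked for, a point or a joint stands for the part that bears it (a point fixed in the world has none). Each returns a list of dicts, best first, with "conf" (0 to 1); they miss things now and then, are a little off and sometimes report something else, mostly with a low value. They report only what shows in the picture. A call takes as long as a camera call. They do not tell look-alikes from the thing itself.
- bot.outline_of(query, camera): "pixels" (384x512 bool, what is visible of it) and "rect" ([left, top, width, height] in pixels, round what is visible of it).
The state is a dict: "clock": time; "joint_pos": joint angles; "joint_vel": joint speeds; "tau": joint torques, N m; "eef_pos": TCP position; "tool_rot": TCP orientation; "ft_force": force on the tool from outside, world axes, zero at the start; "ft_torque": the same for the moment, N m; "grip_width": finger opening in m; "grasp_force": force on a finger pad.
Only numpy, scipy, OpenCV 4.12 (cv2) and the standard library are available. Lean on these libraries where they do the work, as an engineer would, in place of code of your own. Each camera call takes 0.05 s, during which the arm holds its last target. There are 200 camera calls.

### The job

On the cast iron gauge stand, throw the keeper lever out of its middle notch, away from the plug gauge (the stepped one with the hexagon handle), home into the end notch on the other gauge's side, so that the opening of the keeper plate uncovers the plug gauge while the drift mandrel stays locked in. The plug gauge sits too tight to be drawn straight out: grip its handle firmly and rock it side to side along its slot, tilting it 7 or 8 degrees each way, several strokes and rising a little with each, until its foot comes free. Finish while holding it upright over its slot, clear of the stand with only a centimetre or two of daylight under its foot, and do not let go; leave the lever in its notch and the mandrel and everything else undisturbed.

Things in the scene. Friction and masses are not known exactly. Their poses are not given: they have to be found in the camera images.
- stand: cast iron stand, fixed: block 104 (x) x 214 (y) x 58 mm high with 2 mm seats on a flange 136 x 244 x 14. Origin: centre of its underside; x runs along its two slots from front (lever side) to back, y to its left, z up. A steel quadrant (arc of radius 77 to 92 mm, top 70 mm above the shelf) overhangs the front with three notches, each with a punched dot: in the middle and 60 degrees to either side
- slot_left (a point): centre of the left slot (at the stand's y = +68 mm) on the stand's top face, 60 mm above the shelf. The slots are 22 mm wide, run along the stand's x and have a pocket 46 mm long and 30 mm deep in the middle; one gauge stands in each
- slot_right (a point): the same for the right slot, at the stand's y = -68 mm
- keeper (a joint): keeper lever's angle (rad) about the stand's vertical centre line, positive counter-clockwise from above. 0: middle notch, arm to the front, both gauges locked. +1.05: end notch, knob towards the stand's -y, left slot's gauge uncovered, right one locked. -1.05: the reverse. Stops at +-1.10. A sprung pin drops into each notch (within 0.05 rad); about 5 N at the knob moves it out, and between notches it stays where left
- keeper_knob (a point): centre of the lever's upright black knob, 24 mm in diameter, 84 to 122 mm above the shelf, 118 mm from the pivot. The arm is at 73 to 81 mm. On the pivot a C-shaped keeper plate, 46 mm in radius, 67 to 73 mm above the shelf, with a 120 degree opening opposite the arm, overhangs the gauges' collars
- plug: plug gauge, 131 mm high, 0.5 to 0.8 kg. Origin: centre of its foot's underside; z up, x along the slot. Flat foot 34 (x) x 20 (y) x 26 mm high, down in the slot; collar 56 mm in diameter, 6 thick, resting on the stand; nickel cylinder 36 mm in diameter, 32 to 66 mm up; aluminium hexagon handle 24 mm across flats (two flats face +-y), 72 to 128 mm up
- plug_grip (a point): middle of the plug gauge's handle, 102 mm above its foot's underside, 136 mm above the shelf when seated. Spring pads pinch the foot's flat sides: a straight pull takes 45 to 65 N; tilting it to and fro about its y, with 15 to 25 N of lift and a firm grip, walks it up about 2 mm a stroke
- plug_foot (a point): centre of the underside of the plug gauge's foot; seated it is 26 mm below the stand's top, and it is free when risen by those 26 mm. The pocket leaves room to rock about 0.17 rad each way
- mandrel: blued steel drift mandrel, a plain cylinder 40 mm in diameter with bevelled ends, on a foot and collar like the plug gauge's, in the other slot; 114 mm high in all, top 148 mm above the shelf. Origin: centre of the underside of its foot. Stays where it is
- mandrel_mid (a point): centre of the mandrel's cylinder, 73 mm above the underside of its foot
- seal_ring: black rubber seal ring lying flat in front of the stand, 84 mm in outer diameter, 9 mm high; bystander. Origin: centre of its underside
- depth_gauge: brass thread depth gauge lying behind the stand: a cross-bar 90 mm long with a barrel and rod across it, 27 mm high, 140 mm long; bystander
- lamp_base: round magnifier-lamp base 140 mm in diameter with a post and brass bayonet socket, 116 mm high; bystander
- ring_gauge: steel ring gauge lying flat behind the stand, 90 mm in diameter, 26 mm high; bystander
- oil_tin: tin of preserving oil, 68 mm in diameter, 85 mm high; bystander
- block_case: wooden gauge-block case 140 x 190 x 52 mm; bystander
- vee_block: steel vee block 60 x 54 x 46 mm; bystander
Not all that is in view belongs to the job. What is shaped like the mandrel but yellow is not meant.

How it is judged:
By the outcome, as a careful person would: the job done as asked, in the order asked, and still so for the second after the job is handed in, while the arm keeps its last pose, push and grip.
It also fails if it takes over 69 s, if anything falls off the work surface, if the arm or the gripper's body presses on something with over 40 N, if the wrist force passes 120 N, or if a joint passes its speed limit or range.

## Working session

There is one attempt and no reset: what is moved stays moved. The work goes in short steps, Python scripts to look and compute and a tool call to move; the robot and the scene stay as the last step left them, time stands still between calls to the robot, and variables do not carry over. Pictures are saved under pics/ and viewed, at most 12 in all, crops included, and the job is handed in when it is done.

Besides the shell and the picture viewer there is one more tool, called after "Call:" as a command line: name --pt "numbers of a row" for each row, then --argument value for the rest. move_arm: Moves the arm, as the interface text tells. Its arguments: {"type":"object","properties":{"deltas":{"type":"array","items":{"type":"array","items":{"type":"number"}}}},"required":["deltas"]}

```bash
mkdir -p pics; cat > h.py <<'E'
import numpy as np, cv2
from workcell import bot
from scipy.spatial.transform import Rotation as R
def ray(cal,px):
    K=np.array(cal["K"]);d=np.array(cal["dist_coeffs"])
    u=cv2.undistortPoints(np.array([[px]],float),K,d)[0,0]
    return np.array(cal["position"]),R.from_quat(cal["orientation"]).apply([u[0],u[1],1])
def at_z(cal,px,z):
    o,r=ray(cal,px); return o+r*(z-o[2])/r[2]
def proj(cal,P):
    Rm=R.from_quat(cal["orientation"]).inv(); t=-Rm.apply(cal["position"])
    return cv2.projectPoints(np.array(P,float).reshape(-1,1,3),Rm.as_rotvec(),t,np.array(cal["K"]),np.array(cal["dist_coeffs"]))[0][:,0]
E
python3 - <<'E'
from h import *
a=bot.camera("top");b=bot.camera("scene")
cv2.imwrite("pics/top.png",a);cv2.imwrite("pics/scene.png",b)
for c in("top","scene"):
    cal=bot.calibration(c);print(c,np.round(cal["position"],3),np.round(cal["orientation"],3))
    for n in("stand","keeper_knob","plug","mandrel","plug_grip"):
        for o in bot.outline_of(n,c)[:2]:
            p=np.argwhere(o["pixels"]).mean(0)[::-1];print(n,round(o["conf"],2),o["rect"],p.round(1))
print(bot.get_obs())
E
```

```text
top [ 0.386 -0.     1.44 ] [ 0.71  -0.702  0.042 -0.038]
keeper_knob 0.79 [228.1, 164.5, 34.6, 48.6] [245.4 181.8]
keeper_knob 0.55 [342.9, 235.7, 21.3, 18.7] [354.2 245.9]
plug 0.71 [200.8, 145.3, 88.6, 64.2] [243.5 179. ]
plug 0.71 [217.7, 227.9, 21.7, 27.7] [229.1 240.9]
mandrel 0.66 [213.1, 176.3, 16.0, 13.4] [221.7 182.8]
mandrel 0.51 [166.5, 193.3, 24.7, 17.5] [178.8 200.7]
plug_grip 0.81 [252.8, 156.9, 15.4, 18.0] [262.6 165.2]
scene [ 1.336 -0.02   1.386] [ 0.695  0.664 -0.196 -0.195]
stand 0.77 [222.9, 166.8, 86.6, 84.5] [264.8 214.5]
keeper_knob 0.89 [244.8, 172.0, 36.4, 45.6] [262.7 199.6]
keeper_knob 0.73 [279.8, 185.0, 12.7, 25.3] [286.8 195.9]
plug 0.82 [242.6, 199.1, 16.2, 25.6] [248.3 213.5]
mandrel 0.72 [279.2, 181.5, 15.1, 28.5] [287.1 196.1]
mandrel 0.68 [318.4, 171.7, 16.6, 24.7] [326.4 185.3]
plug_grip 0.76 [241.1, 200.7, 13.4, 25.4] [248.  213.9]
{'clock': 0.6, 'joint_pos': array([ 1.19196482e+00,  2.40638457e-01,  4.99857385e-03,  1.33518719e+00,
       -2.12529506e-05,  1.57079405e+00]), 'joint_vel': array([ 0.00111345, -0.00057344,  0.00072846,  0.00384701, -0.00110008,
        0.00124325]), 'tau': array([-2.47729413e-04, -3.71977651e+01,  2.52569604e+01,  1.41381272e-03,
       -9.20944080e-05, -2.71914715e-06]), 'eef_pos': array([0.1849251 , 0.46454863, 0.20298669]), 'tool_rot': array([ 1.88284012e-01,  9.82114622e-01, -1.70975478e-05,  7.54213939e-06]), 'ft_force': array([-0.58312669, -0.59092005, -0.70373951]), 'ft_torque': array([ 0.05435187, -0.01088081, -0.00197373]), 'grasp_force': 0.0, 'grip_width': 0.08548144996678078}
```

View pics/top.png

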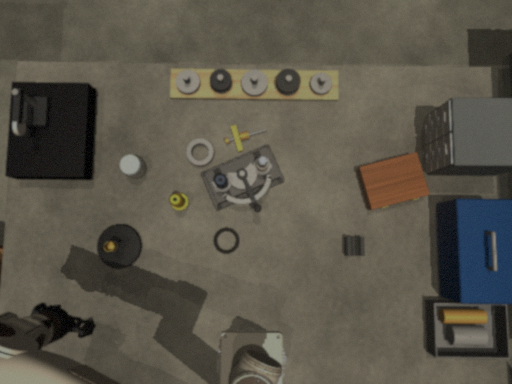

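View pics/scene.png

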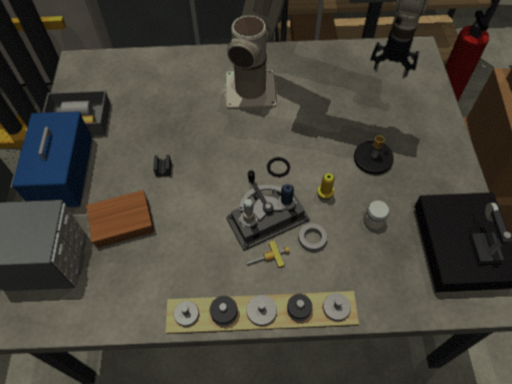

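The top view shows the plug at about (262,163), which is the stand's right (-y) slot. The mandrel is at (221,181) on the left, the knob at about (256,207), and a yellow decoy at (178,200). The lever must therefore go to -1.05, knob towards +y.

```bash
python3 - <<'E'
from h import *
c=bot.calibration("top");s=bot.calibration("scene")
im=cv2.imread("pics/top.png")[135:220,190:295];A=cv2.resize(im,None,fx=5,fy=5,interpolation=cv2.INTER_CUBIC)
im=cv2.imread("pics/scene.png")[160:250,215:315];B=cv2.resize(im,None,fx=5,fy=5,interpolation=cv2.INTER_CUBIC)
cv2.imwrite("pics/topc.png",A);cv2.imwrite("pics/scc.png",B)
print(at_z(c,(262.6,165.2),.136),at_z(c,(221.7,182),.13),at_z(c,(256,207),.12))
print(at_z(s,(248,213.9),.12),at_z(s,(287.1,196.1),.11))
E
```

```text
[ 0.60533626 -0.02834967  0.136     ] [0.55420473 0.09328337 0.13      ] [ 0.48118522 -0.00995144  0.12      ]
[ 0.62983225 -0.02783396  0.12      ] [0.56629765 0.09706765 0.11      ]
```

View pics/topc.png

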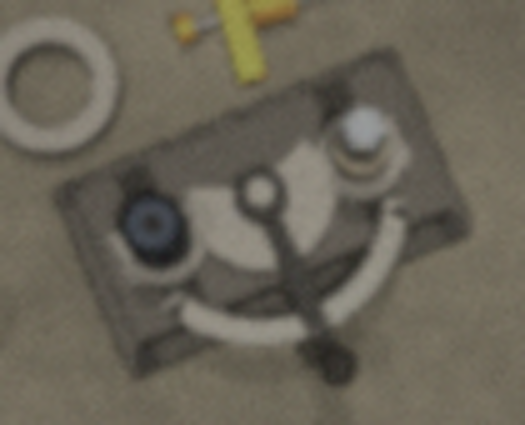

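View pics/scc.png

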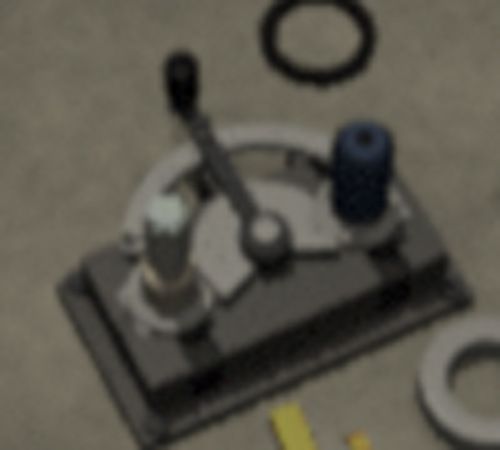

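The crops show all four landmarks clearly, so I can fit the stand pose: plug top (363,130), mandrel top (153,224), pivot (262,194) and knob top (337,363) in the top crop.

```bash
python3 - <<'E'
from h import *
from scipy.optimize import least_squares
c=bot.calibration("top");s=bot.calibration("scene")
P=np.array([[0,-.068,.165],[0,.068,.148],[0,0,.092],[-.118,0,.122]])
T=np.array([[363,130],[153,224],[262,194],[337,363]])/5+[190,135]
S=np.array([[168,205],[363,135],[268,230],[181,62]])/5+[215,160]
def W(v):
    return R.from_euler('z',v[2]).apply(P)+[v[0],v[1],0]
f=lambda v:np.r_[(proj(c,W(v))-T).ravel(),(proj(s,W(v))-S).ravel()]
r=least_squares(f,[.57,.03,.4]);print(r.x,np.degrees(r.x[2]));print(f(r.x).reshape(-1,2).round(1));print(W(r.x).round(4))
E
```

```text
[0.58577281 0.03522323 0.42365115] 24.273422938441577
[[-0.3 -0.3]
 [-0.6  0.2]
 [-0.8 -0.2]
 [-0.3  0.4]
 [-0.8  0.8]
 [-0.1  0.4]
 [-0.9 -0.8]
 [-0.3 -0.2]]
[[ 0.6137 -0.0268  0.165 ]
 [ 0.5578  0.0972  0.148 ]
 [ 0.5858  0.0352  0.092 ]
 [ 0.4782 -0.0133  0.122 ]]
```

Call:
move_arm --pt "1 -32 -24 0 0 0 0" --pt "1 -32 -24 0 0 0 0" --pt "1 -32 -24 0 0 0 0" --pt "1 -32 -24 0 0 0 0" --pt "1 -32 -24 0 0 0 0" --pt "1 -32 -24 0 0 0 0" --pt "1 -32 -24 0 0 0 0" --pt "1 -32 -24 0 0 0 0" --pt "1 -32 -24 0 0 0 0" --pt "1 -32 -24 0 0 0 0"

```text
clock: 1.43
eef_pos: [0.3942, 0.1214, 0.2034]
tool_rot: [0.188, 0.982, 0.0, 0.0]
ft_force: [0.3, 1.2, 0.4]
grip_width: 0.0854
grasp_force: 0.0
```

Call:
move_arm --pt "1 -32 -24 0 0 0 0" --pt "1 -32 -24 0 0 0 0" --pt "1 -32 -24 0 0 0 0" --pt "1 0 0 0 0 0 -7" --pt "1 0 0 0 0 0 -7" --pt "1 0 0 0 0 0 -2" --pt "1 0 0 0 0 0 0" --pt "1 0 0 0 0 0 0"

```text
clock: 2.1
eef_pos: [0.456, 0.0207, 0.203]
tool_rot: [0.05, 0.999, 0.0, 0.0]
ft_force: [0.2, -0.1, 0.3]
grip_width: 0.0853
grasp_force: 0.0
```

```bash
cat > st.py <<'E'
from h import *
def st():
    o=bot.get_obs();r=R.from_quat(o["tool_rot"]);M=r.as_matrix()
    print("t",round(o["clock"],2),"p",np.round(o["eef_pos"],4),"q",np.round(o["joint_pos"],2),"\nF",np.round(o["ft_force"],1),"T",np.round(o["ft_torque"],2),"w",round(o["grip_width"],4),"gf",round(o["grasp_force"],1))
    print("tool x",M[:,0].round(3),"y",M[:,1].round(3),"z",M[:,2].round(3));return o,M
E
python3 - <<'E'
from st import *
st();w=bot.calibration("wrist");im=bot.camera("wrist");cv2.imwrite("pics/w1.png",im)
print(w["position"],w["orientation"])
print(proj(w,[[.4782,-.0133,.122],[.6137,-.0268,.165],[.5578,.0972,.148]]).round(0))
E
```

```text
t 2.1 p [0.456  0.0207 0.203 ] q [ 0.05  0.15 -0.1   1.31  0.    0.15] 
F [ 0.2 -0.1  0.3] T [ 0.   -0.01  0.04] w 0.0853 gf 0.0
tool x [-0.995  0.101 -0.   ] y [0.101 0.995 0.   ] z [ 0.  0. -1.]
[0.37360467 0.02933318 0.37474034] [0.73261881 0.66126185 0.108341   0.11943482]
[[220. 217.]
 [221. 373.]
 [353. 299.]]
```

View pics/w1.png

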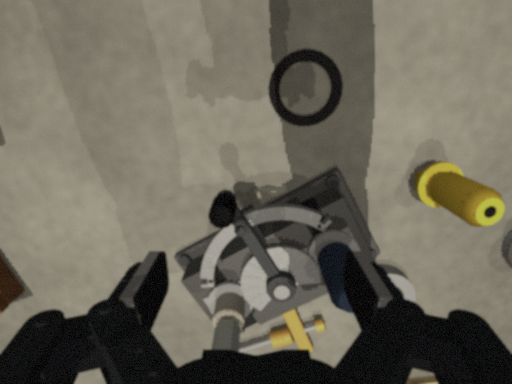

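The wrist view shows the knob top at about (221,210), close to the predicted (220,217), so the stand fit holds. Next I'll descend onto the knob and close.

Call:
move_arm --pt "1 -25 -31.5 0 0 0 0" --pt "1 0 0 0 0 0 0" --pt "1 0 0 35 0 0 0" --pt "1 0 0 35 0 0 0" --pt "1 0 0 20 0 0 0" --pt "1 0 0 15 0 0 0" --pt "1 0 0 0 0 0 0" --pt "0 0 0 0 0 0 0" --pt "0 0 0 0 0 0 0" --pt "0 0 0 0 0 0 0"

```text
clock: 2.98
eef_pos: [0.4791, -0.0129, 0.0996]
tool_rot: [0.05, 0.999, 0.0, 0.002]
ft_force: [-1.0, 0.7, -0.5]
grip_width: 0.0514
grasp_force: 0.0
```

Call:
move_arm --pt "0 0 0 0 0 0 0" --pt "0 0 0 0 0 0 0" --pt "0 0 0 0 0 0 0" --pt "0 0 0 0 0 0 0"

```text
clock: 3.32
eef_pos: [0.4781, -0.013, 0.0985]
tool_rot: [0.05, 0.999, 0.0, 0.0]
ft_force: [0.4, -0.7, -0.0]
grip_width: 0.0007
grasp_force: 0.0
```

```bash
python3 - <<'E'
from st import *
o,M=st()
p=np.array([.5858,.0352]);k=o["eef_pos"][:2]-p
print(np.hypot(*k),np.degrees(np.arctan2(k[1],k[0])))
# constant-orientation arc rows, tool mm
rho=.118
pts=[o["eef_pos"][:2]]
for a in np.linspace(0,-61,11)[1:]:
    t=np.radians(204.3+a);pts.append(p+rho*np.array([np.cos(t),np.sin(t)]))
d=np.diff(np.array(pts),axis=0)*1000
print((d@M[:2,:2]).round(1))
E
```

```text
t 3.32 p [ 0.4781 -0.013   0.0985] q [-0.03  0.27 -0.24  1.06 -0.    0.07] 
F [ 0.4 -0.7 -0. ] T [ 0.07 -0.   -0.04] w 0.0007 gf 0.0
tool x [-0.995  0.099 -0.001] y [0.099 0.995 0.   ] z [ 0.001 -0.    -1.   ]
0.11803727171916323 -155.8965632214222
[[ 5.5 10.9]
 [ 4.5 11.7]
 [ 3.2 12.1]
 [ 1.9 12.4]
 [ 0.6 12.5]
 [-0.8 12.5]
 [-2.1 12.4]
 [-3.4 12.1]
 [-4.7 11.7]
 [-5.9 11.1]]
```

The fingers shut empty, so I missed the knob and need to look.

```bash
python3 - <<'E'
from st import *
w=bot.calibration("wrist");im=bot.camera("wrist");s=bot.calibration("scene");b=bot.camera("scene")
B=cv2.resize(b[140:240,215:315],None,fx=4,fy=4,interpolation=cv2.INTER_CUBIC)
cv2.imwrite("pics/w2.png",np.hstack([cv2.resize(B,(384,384)),im[:,96:]]))
print(proj(w,[[.4782,-.0133,.122],[.4782,-.0133,.09]]).round(0),(proj(s,[[.4782,-.0133,.122]])-[215,140])*3.84)
E
```

```text
[[255. 250.]
 [255. 225.]] [[137.86354142 123.77071575]]
```

View pics/w2.png

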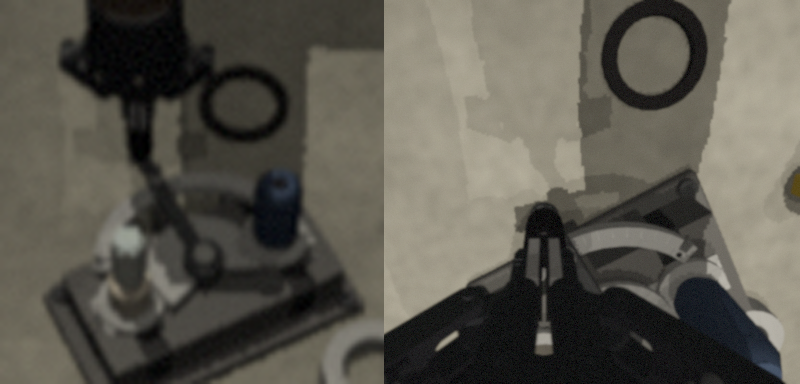

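```bash
python3 - <<'E'
from st import *
w=bot.calibration("wrist")
for px in [(255,205),(255,215),(255,225),(240,222),(270,222)]: print(px,at_z(w,px,.122).round(4),at_z(w,px,.09).round(4))
for i,(n) in enumerate(("w1",)):
    pass
c=bot.calibration("wrist");print(c["position"],R.from_quat(c["orientation"]).as_matrix().round(3))
for o in bot.outline_of("keeper_knob","wrist")[:3]: print(o["conf"],o["rect"])
im=bot.camera("wrist")[180:280,180:330];im=np.clip(im.astype(float)*3,0,255).astype(np.uint8)
cv2.imwrite("pics/w3.png",cv2.resize(im,None,fx=5,fy=5))
E
```

```text
(255, 205) [ 0.4519 -0.0104  0.122 ] [ 0.4642 -0.0117  0.09  ]
(255, 215) [ 0.4574 -0.011   0.122 ] [ 0.4709 -0.0124  0.09  ]
(255, 225) [ 0.4631 -0.0116  0.122 ] [ 0.4777 -0.0131  0.09  ]
(240, 222) [ 0.4606 -0.0192  0.122 ] [ 0.4747 -0.0224  0.09  ]
(270, 222) [ 0.4622 -0.0036  0.122 ] [ 0.4766 -0.0034  0.09  ]
[ 0.39536184 -0.00451988  0.26986735] [[ 0.101  0.943  0.317]
 [ 0.995 -0.096 -0.031]
 [ 0.001  0.319 -0.948]]
0.84 [237.8, 203.4, 143.7, 140.6]
```

View pics/w3.png

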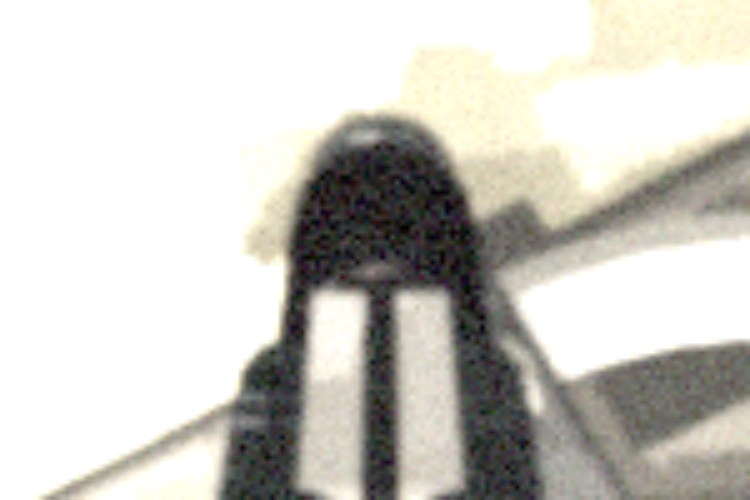

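Call:
move_arm --pt "1 0 0 0 0 0 0" --pt "1 0 0 0 0 0 0" --pt "1 0 0 0 0 0 0" --pt "1 0 0 0 0 0 0" --pt "1 0 0 -25 0 0 0" --pt "1 0 0 -25 0 0 0" --pt "1 0 0 0 0 0 0" --pt "1 0 0 0 0 0 0"

```text
clock: 4.18
eef_pos: [0.4792, -0.013, 0.1495]
tool_rot: [0.05, 0.999, 0.0, 0.002]
ft_force: [-0.6, -0.5, -0.6]
grip_width: 0.0855
grasp_force: 0.0
```

```bash
python3 - <<'E'
from st import *
st()
w=bot.calibration("wrist");im=bot.camera("wrist");s=bot.calibration("scene");b=bot.camera("scene")
for n,c in(("wrist",w),("scene",s)):
  for o in bot.outline_of("keeper_knob",n)[:3]: print(n,o["conf"],np.round(o["rect"]))
P=[[.4782,-.0133,.122],[.4782,-.0133,.084]]
pw=proj(w,P);ps=proj(s,P);print(pw.round(),ps.round(1))
g=lambda x:np.clip(255*(x/255.)**.45,0,255).astype(np.uint8)
x0,y0=[int(v) for v in pw[0]];x0=max(75,x0);
A=cv2.resize(g(im[y0-75:y0+75,x0-75:x0+75]),(390,390));xs,ys=[int(v) for v in ps[0]]
B=cv2.resize(g(b[ys-20:ys+45,xs-25:xs+40]),(390,390),interpolation=cv2.INTER_CUBIC)
print("wrist crop orig",x0-75,y0-75,"x2.6; scene",xs-25,ys-20,"x6")
cv2.imwrite("pics/w4.png",np.hstack([A,B]))
E
```

```text
t 4.18 p [ 0.4792 -0.013   0.1495] q [-0.03  0.23 -0.15  1.18 -0.    0.07] 
F [-0.6 -0.5 -0.6] T [-0.02 -0.02 -0.02] w 0.0855 gf 0.0
tool x [-0.995  0.099 -0.004] y [0.099 0.995 0.   ] z [ 0.004 -0.    -1.   ]
wrist 0.92 [237. 181. 112. 148.]
scene 0.58 [247. 171.  37.  48.]
[[255. 212.]
 [255. 194.]] [[250.9 172.2]
 [251.1 178.7]]
wrist crop orig 179 137 x2.6; scene 225 152 x6
```

View pics/w4.png

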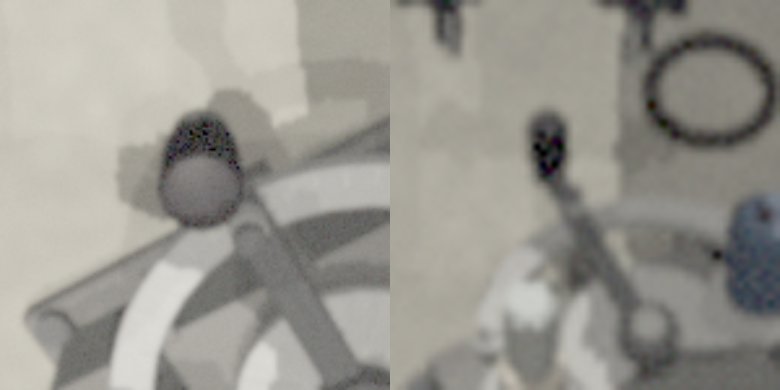

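The wrist crop shows the knob top disc at pixel (256,210), where it was predicted. So the fingers closed above the knob, with the tips sitting higher than I assumed. I'll check `bot.tip_reach`.

```bash
python3 - <<'E'
from st import *
print([a for a in dir(bot) if not a.startswith('_')],bot.tip_reach)
c=bot.calibration("wrist");o=bot.get_obs();M=R.from_quat(o["tool_rot"])
print("cam in tool",M.inv().apply(np.array(c["position"])-o["eef_pos"]))
s=bot.calibration("scene")
for h in (-.013,0,.01,.02,.03): print(h,proj(s,[[.4792+.1*e*.0545,-.013+e*.0545,.1545+h] for e in(-1,1)]).round(1).tolist())
im=bot.camera("scene")
print(im[145:175:1,228:274:3].mean(2).astype(int))
E
```

```text
['Unreachable', 'calibration', 'camera', 'get_obs', 'job_done', 'outline_of', 'tip_reach'] 0.008
cam in tool [ 0.08286315  0.00024858 -0.17172145]
-0.013 [[233.7, 168.3], [268.1, 169.7]]
0 [[233.5, 166.0], [268.1, 167.4]]
0.01 [[233.4, 164.2], [268.2, 165.6]]
0.02 [[233.2, 162.3], [268.2, 163.8]]
0.03 [[233.0, 160.5], [268.2, 161.9]]
[[  6  74  55  10   5  11   9  11   8  13   8   5  10  45  11   2]
 [  8  67  29  11   6   7   5   3   6   5  12   9   7  40   7  16]
 [  9  39  11   6   9   2   7   6   4  10   5   8   9  23  16  14]
 [ 10  14  14   8   7   9   9   7   6   5   6  13   9   9  15  10]
 [  6   9  10  11   5  39  14  21  11  13   8   9  12  12   7   9]
 [  6  11   8  16  22  69  42  52  38  44  17   9  10  12   6   7]
 [  9  13   8  19  46  85  68  76  69  69  39  10   7  10   9   8]
 [ 37  22   8  45  70  87  81  85  82  80  69  18   7   7   7   8]
 [ 76  53   9  65  80  85  85  86  82  84  81  49  15  10  12   6]
 [ 93  74  20  72  84  82  87  85  83  84  86  76  35   1  43  26]
 [ 96  83  32  70  82  83  89  84  80  85  84  86  46   9  54  47]
 [ 95  87  36  70  81  84  
[... 546 characters left out ...]
  87  87  88  58  26  24  59]
 [ 92 100 105  98  89  88  87  87  86  87  88  90  54  23  39  62]
 [ 91  99 104  97  90  88  88  87  87  88  88  88  57  22  41  61]
 [ 96 101 104 100  91  88  90  90  89  88  89  87  57  19  40  58]
 [ 95 103  97 102  91  88  89  88  86  90  87  87  56  21  35  58]
 [ 97 103  90 101  91  89  89  85  81  91  89  85  56  23  33  61]
 [ 95  97  89  95  89  90  90  63  55  89  86  85  56  27  19  59]
 [ 95  92  92  90  86  90  89  38  30  87  86  89  47  33   6  48]
 [ 94  90  89  88  86  88  89  21  20  82  86  90  40  39   5  31]
 [ 93  89  88  85  85  88  85   9  13  80  87  89  45  42  11  15]
 [ 93  87  87  85  88  88  85  10   2  79  86  88  46  40  27  13]]
```

The tips show about 30 mm higher than the stated frame puts them, in both the scene and wrist views. I'll go that much lower, open, then close and check the width.

Call:
move_arm --pt "1 0 0 30 0 0 0" --pt "1 0 0 20 0 0 0" --pt "1 0 0 15 0 0 0" --pt "1 0 0 11 0 0 0" --pt "0 0 0 0 0 0 0" --pt "0 0 0 0 0 0 0" --pt "0 0 0 0 0 0 0" --pt "0 0 0 0 0 0 0" --pt "0 0 0 0 0 0 0" --pt "0 0 0 0 0 0 0"

```text
clock: 5.27
eef_pos: [0.4787, -0.0129, 0.0732]
tool_rot: [0.05, 0.999, 0.0, 0.001]
ft_force: [-0.6, -0.6, 3.8]
grip_width: 0.0218
grasp_force: 58.6
```

Call:
move_arm --pt "0 5.5 11 0 0 0 0" --pt "0 4.5 11.7 0 0 0 0" --pt "0 3.2 12.1 0 0 0 0" --pt "0 1.9 12.4 0 0 0 0" --pt "0 0.6 12.5 0 0 0 0" --pt "0 -0.8 12.5 0 0 0 0" --pt "0 -2.1 12.4 0 0 0 0" --pt "0 -3.4 12.1 0 0 0 0" --pt "0 -4.7 11.7 0 0 0 0" --pt "0 -5.9 11.1 0 0 0 0"

```text
clock: 6.1
eef_pos: [0.4849, 0.1063, 0.0723]
tool_rot: [0.05, 0.999, 0.0, -0.005]
ft_force: [-25.8, -5.6, 18.3]
grip_width: 0.0217
grasp_force: 63.3
```

Call:
move_arm --pt "0 0 0 0 0 0 0" --pt "0 0 0 0 0 0 0" --pt "0 0 0 0 0 0 0"

```text
clock: 6.35
eef_pos: [0.4853, 0.1071, 0.0723]
tool_rot: [0.049, 0.999, 0.001, -0.005]
ft_force: [-13.3, 3.4, 11.5]
grip_width: 0.0215
grasp_force: 62.8
```

```bash
python3 - <<'E'
from st import *
o,M=st();k=o["eef_pos"][:2]-[.5858,.0352];print(np.hypot(*k),np.degrees(np.arctan2(k[1],k[0]))-204.3)
E
```

```text
t 6.35 p [0.4853 0.1071 0.0723] q [ 0.21  0.34 -0.22  1.02  0.    0.31] 
F [-13.3   3.4  11.5] T [ 0.59  2.79 -0.11] w 0.0215 gf 62.8
tool x [-0.995  0.098  0.01 ] y [0.098 0.995 0.001] z [-0.01   0.002 -1.   ]
0.12355561897194828 -59.88177283311035
```

Call:
move_arm --pt "0 3 1.5 0 0 0 0" --pt "0 0 0 0 0 0 0" --pt "0 0 0 0 0 0 0"

```text
clock: 6.6
eef_pos: [0.4854, 0.107, 0.0723]
tool_rot: [0.05, 0.999, -0.001, -0.002]
ft_force: [-6.6, -1.7, 6.5]
grip_width: 0.0218
grasp_force: 62.2
```

Call:
move_arm --pt "1 0 0 0 0 0 0" --pt "1 0 0 0 0 0 0" --pt "1 0 0 0 0 0 0" --pt "1 0 0 0 0 0 0" --pt "1 0 0 -35 0 0 0" --pt "1 0 0 -35 0 0 0" --pt "1 0 0 -35 0 0 0" --pt "1 0 0 -25 0 0 0" --pt "1 0 0 0 0 0 0" --pt "1 0 0 0 0 0 0"

```text
clock: 7.43
eef_pos: [0.4896, 0.108, 0.2038]
tool_rot: [0.05, 0.999, 0.001, 0.002]
ft_force: [0.8, -0.1, -1.4]
grip_width: 0.0856
grasp_force: 0.0
```

```bash
python3 - <<'E'
from st import *
from scipy.optimize import least_squares
st()
w=bot.calibration("wrist");im=bot.camera("wrist");b=bot.camera("scene");t=bot.camera("top");s=bot.calibration("scene")
k=[np.r_[np.array([.5858,.0352])+.118*np.array([np.cos(np.radians(204.3-a)),np.sin(np.radians(204.3-a))]),.122] for a in(55,60.2,65)]
print(proj(w,k).round(1),proj(s,k).round(1))
g=lambda x:np.clip(255*(x/255.)**.6,0,255).astype(np.uint8)
B=cv2.resize(g(b[155:240,215:315]),(400,340),interpolation=cv2.INTER_CUBIC)
A=cv2.resize(g(im[80:330,100:394]),(400,340))
cv2.imwrite("pics/w5.png",np.hstack([A,B]))
E
```

```text
t 7.43 p [0.4896 0.108  0.2038] q [0.22 0.24 0.   1.33 0.   0.32] 
F [ 0.8 -0.1 -1.4] T [ 0.03  0.01 -0.01] w 0.0856 gf 0.0
tool x [-0.995  0.099 -0.005] y [0.099 0.995 0.002] z [ 0.005  0.001 -1.   ]
[[239.9 184.4]
 [251.  189.9]
 [260.7 195.7]] [[284.8 172.4]
 [287.7 173.8]
 [290.3 175.3]]
```

View pics/w5.png

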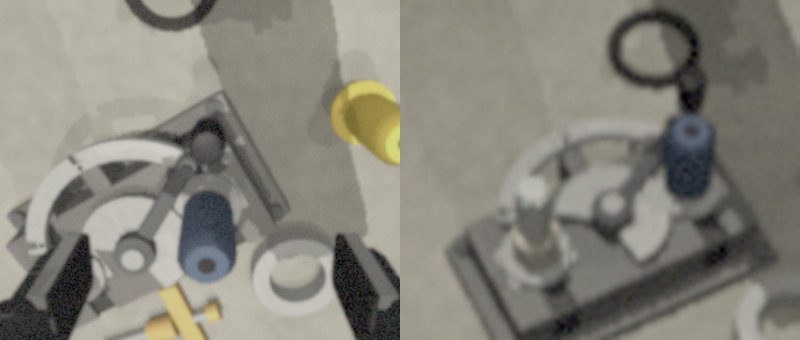

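The wrist view shows the knob at about (252,188), against (251,190) predicted for the end notch. The plate opening now faces the plug, and the mandrel and the rest are untouched. On to the plug.

Call:
move_arm --pt "1 -27.4 -24.4 0 0 0 0" --pt "1 -27.4 -24.4 0 0 0 0" --pt "1 -27.4 -24.4 0 0 0 0" --pt "1 -27.4 -24.4 0 0 0 0" --pt "1 -27.4 -24.4 0 0 0 0" --pt "1 0 0 0 0 0 -6" --pt "1 0 0 0 0 0 -6" --pt "1 0 0 0 0 0 -6" --pt "1 0 0 0 0 0 -6" --pt "1 0 0 0 0 0 -6"

```text
clock: 8.42
eef_pos: [0.6112, -0.0276, 0.1994]
tool_rot: [-0.213, 0.977, 0.001, -0.002]
ft_force: [-0.1, 1.0, -0.3]
grip_width: 0.0858
grasp_force: 0.0
```

Call:
move_arm --pt "1 0 0 0 0 0 0" --pt "1 0 0 0 0 0 0"

```text
clock: 8.58
eef_pos: [0.6114, -0.0274, 0.2002]
tool_rot: [-0.209, 0.978, 0.0, -0.002]
ft_force: [-0.2, 0.9, -0.4]
grip_width: 0.0856
grasp_force: 0.0
```

```bash
python3 - <<'E'
from st import *
o,M=st();print("to plug, tool mm",M.T@(np.array([.6137,-.0268,.088])-o["eef_pos"])*1000, np.degrees(np.arctan2(M[1,1],M[0,1])))
w=bot.calibration("wrist");im=bot.camera("wrist")
print(proj(w,[[.6137,-.0268,.165],[.6137,-.0268,.106]]).round(0))
for n in("plug_grip","plug"):
  for d in bot.outline_of(n,"wrist")[:2]: print(n,d["conf"],np.round(d["rect"]),np.argwhere(d["pixels"]).mean(0)[::-1].round())
E
```

```text
t 8.58 p [ 0.6114 -0.0274  0.2002] q [-0.04  0.47  0.33  1.43 -0.   -0.47] 
F [-0.2  0.9 -0.4] T [ 0.03 -0.   -0.04] w 0.0856 gf 0.0
tool x [-0.913 -0.409  0.003] y [-0.409  0.913  0.001] z [-0.003  0.    -1.   ]
to plug, tool mm [ -2.65484879  -0.51996838 112.23313881] 114.139792753931
[[254. 212.]
 [254. 187.]]
plug_grip 0.94 [228. 147.  52.  79.] [255. 184.]
plug_grip 0.33 [204.  83. 275. 140.] [323. 148.]
```

Call:
move_arm --pt "1 -2.5 0 25 0 0 0" --pt "1 0 0 25 0 0 0" --pt "1 0 0 25 0 0 0" --pt "1 0 0 20 0 0 0" --pt "1 0 0 10 0 0 0" --pt "1 0 0 5 0 0 0" --pt "1 0 0 0 0 0 0" --pt "0.5 0 0 0 0 0 0" --pt "0 0 0 0 0 0 0" --pt "0 0 0 0 0 0 0"

```text
clock: 9.57
eef_pos: [0.6157, -0.0264, 0.0937]
tool_rot: [-0.21, 0.978, -0.0, 0.001]
ft_force: [0.1, -0.7, 0.3]
grip_width: 0.052
grasp_force: 0.0
```

Call:
move_arm --pt "0 0 0 0 0 0 0" --pt "0 0 0 0 0 0 0" --pt "0 0 0 0 0 0 0" --pt "0 0 0 0 0 0 0"

```text
clock: 9.9
eef_pos: [0.615, -0.0264, 0.093]
tool_rot: [-0.21, 0.978, -0.0, 0.001]
ft_force: [-0.1, -0.9, 4.3]
grip_width: 0.0234
grasp_force: 61.3
```

```bash
python3 - <<'E'
from st import *
st()
E
```

```text
t 9.9 p [ 0.615  -0.0264  0.093 ] q [-0.04  0.53  0.14  1.18  0.   -0.47] 
F [-0.1 -0.9  4.3] T [ 0.01  0.2  -0.  ] w 0.0234 gf 61.3
tool x [-0.911 -0.411 -0.001] y [-0.411  0.911 -0.001] z [ 0.002  0.    -1.   ]
```

Gripped at 23.4 mm on the flats. I'll start with a small lift bias and the first tilt.

Call:
move_arm --pt "0 0 0 -2 0 0 0" --pt "0 0 0 -2 0 0 0" --pt "0 -1.8 0 0 0 2.5 0" --pt "0 -1.8 0 0 0 2.5 0" --pt "0 -1.8 0 0 0 2.5 0" --pt "0 0 0 0 0 0 0"

```text
clock: 10.4
eef_pos: [0.6176, -0.025, 0.0946]
tool_rot: [-0.21, 0.975, -0.015, -0.068]
ft_force: [-5.4, -3.8, 2.0]
grip_width: 0.0232
grasp_force: 63.9
```

```bash
cat >> st.py <<'E'
def tl():
    o,M=st();x=np.array([np.cos(.4237),np.sin(.4237),0]);print("tilt(+toward stand x)",np.degrees(np.arcsin(-M[:,2]@x)).round(2),"stand-x off",((o["eef_pos"]-[.6137,-.0268,0])@x*1000).round(1))
E
python3 -c "from st import *;tl()"
```

```text
t 10.4 p [ 0.6176 -0.025   0.0946] q [-0.01  0.65  0.34  1.39 -0.06 -0.43] 
F [-5.4 -3.8  2. ] T [-0.63  0.85  0.02] w 0.0232 gf 63.9
tool x [-0.902 -0.408  0.139] y [-0.412  0.911  0.   ] z [-0.127 -0.057 -0.99 ]
tilt(+toward stand x) 7.99 stand-x off 4.3
```

Call:
move_arm --pt "0 0 0 -2 0 0 0" --pt "0 0 0 -2 0 0 0" --pt "0 0 0 0 0 0 0"

```text
clock: 10.65
eef_pos: [0.6172, -0.025, 0.0948]
tool_rot: [-0.21, 0.975, -0.014, -0.068]
ft_force: [0.6, -4.6, -24.8]
grip_width: 0.0231
grasp_force: 61.1
```

Call:
move_arm --pt "0 2.5 0 -0.5 0 -3.5 0" --pt "0 2.5 0 -0.5 0 -3.5 0" --pt "0 2.5 0 -0.5 0 -3.5 0" --pt "0 2.5 0 -0.5 0 -3.5 0" --pt "0 0 0 0 0 -1 0"

```text
clock: 11.07
eef_pos: [0.6061, -0.0296, 0.0965]
tool_rot: [-0.209, 0.976, 0.014, 0.06]
ft_force: [8.1, -3.7, -31.8]
grip_width: 0.0228
grasp_force: 62.0
```

```bash
python3 -c "from st import *;tl()"
```

```text
t 11.07 p [ 0.6061 -0.0296  0.0965] q [-0.08  0.43 -0.02  1.01  0.06 -0.5 ] 
F [  8.1  -3.7 -31.8] T [-1.55 -0.71 -0.27] w 0.0228 gf 62.0
tool x [-0.905 -0.406 -0.124] y [-0.41   0.912  0.002] z [ 0.112  0.052 -0.992]
tilt(+toward stand x) -7.11 stand-x off -8.1
```

Call:
move_arm --pt "0 -2.7 0 -0.4 0 3.75 0" --pt "0 -2.7 0 -0.4 0 3.75 0" --pt "0 -2.7 0 -0.4 0 3.75 0" --pt "0 -2.7 0 -0.4 0 3.75 0" --pt "0 0 0 0 0 0 0" --pt "0 2.7 0 -0.4 0 -3.75 0" --pt "0 2.7 0 -0.4 0 -3.75 0" --pt "0 2.7 0 -0.4 0 -3.75 0" --pt "0 2.7 0 -0.4 0 -3.75 0" --pt "0 0 0 0 0 0 0"

```text
clock: 11.9
eef_pos: [0.6045, -0.0299, 0.1002]
tool_rot: [-0.209, 0.976, 0.014, 0.06]
ft_force: [5.7, -2.7, -32.7]
grip_width: 0.0232
grasp_force: 63.0
```

```bash
python3 -c "from st import *;tl()"
```

```text
t 11.9 p [ 0.6045 -0.0299  0.1002] q [-0.08  0.42 -0.02  1.02  0.06 -0.5 ] 
F [  5.7  -2.7 -32.7] T [-1.4  -0.81 -0.24] w 0.0232 gf 63.0
tool x [-0.906 -0.406 -0.123] y [-0.409  0.913  0.002] z [ 0.111  0.052 -0.992]
tilt(+toward stand x) -7.04 stand-x off -9.6
```

Call:
move_arm --pt "0 -3 0 -0.4 0 3.75 0" --pt "0 -3 0 -0.4 0 3.75 0" --pt "0 -3 0 -0.4 0 3.75 0" --pt "0 -3 0 -0.4 0 3.75 0" --pt "0 0 0 0 0 0 0" --pt "0 2.6 0 -0.4 0 -3.75 0" --pt "0 2.6 0 -0.4 0 -3.75 0" --pt "0 2.6 0 -0.4 0 -3.75 0" --pt "0 2.6 0 -0.4 0 -3.75 0" --pt "0 0 0 0 0 0 0"

```text
clock: 12.73
eef_pos: [0.6061, -0.0292, 0.1046]
tool_rot: [-0.209, 0.976, 0.014, 0.061]
ft_force: [7.0, -3.1, -33.8]
grip_width: 0.0231
grasp_force: 63.0
```

Call:
move_arm --pt "0 -2.7 0 -0.4 0 3.75 0" --pt "0 -2.7 0 -0.4 0 3.75 0" --pt "0 -2.7 0 -0.4 0 3.75 0" --pt "0 -2.7 0 -0.4 0 3.75 0" --pt "0 0 0 0 0 0 0" --pt "0 2.6 0 -0.4 0 -3.75 0" --pt "0 2.6 0 -0.4 0 -3.75 0" --pt "0 2.6 0 -0.4 0 -3.75 0" --pt "0 2.6 0 -0.4 0 -3.75 0" --pt "0 0 0 0 0 0 0"

```text
clock: 13.57
eef_pos: [0.6057, -0.0292, 0.1087]
tool_rot: [-0.209, 0.976, 0.014, 0.06]
ft_force: [6.1, -3.3, -32.9]
grip_width: 0.0231
grasp_force: 63.2
```

```bash
python3 - <<'E'
from st import *
tl();w=bot.calibration("wrist");bot.camera("wrist");bot.camera("scene")
for c in("wrist","scene"):
 for n in("plug_grip","plug"):
  for d in bot.outline_of(n,c)[:1]: print(c,n,round(d["conf"],2),np.round(d["rect"],1))
E
```

```text
t 13.57 p [ 0.6057 -0.0292  0.1087] q [-0.08  0.42 -0.01  1.04  0.06 -0.5 ] 
F [  6.1  -3.3 -32.9] T [-1.43 -0.49 -0.33] w 0.0231 gf 63.2
tool x [-0.906 -0.405 -0.124] y [-0.409  0.913  0.002] z [ 0.112  0.053 -0.992]
tilt(+toward stand x) -7.1 stand-x off -8.3
wrist plug_grip 0.7 [216.5 174.3  76.9 156.7]
wrist plug 0.9 [216.4 175.2  77.4 159.2]
scene plug_grip 0.7 [241.  194.8  13.5  30.3]
scene plug 0.6 [242.4 194.   16.5  32. ]
```

```bash
python3 -c "
from st import *
cv2.imwrite('pics/r0.png',bot.camera('wrist'))"
```

Call:
move_arm --pt "0 -2.6 0 -0.4 0 3.75 0" --pt "0 -2.6 0 -0.4 0 3.75 0" --pt "0 -2.6 0 -0.4 0 3.75 0" --pt "0 -2.6 0 -0.4 0 3.75 0" --pt "0 0 0 0 0 0 0" --pt "0 2.6 0 -0.4 0 -3.75 0" --pt "0 2.6 0 -0.4 0 -3.75 0" --pt "0 2.6 0 -0.4 0 -3.75 0" --pt "0 2.6 0 -0.4 0 -3.75 0" --pt "0 0 0 0 0 0 0"

```text
clock: 14.75
eef_pos: [0.6055, -0.0295, 0.1121]
tool_rot: [-0.209, 0.976, 0.014, 0.06]
ft_force: [2.4, -4.0, -28.2]
grip_width: 0.023
grasp_force: 63.6
```

```bash
python3 - <<'E'
from st import *
tl();b=bot.camera("wrist");cv2.imwrite('pics/r1.png',b);a=cv2.imread('pics/r0.png')
g=lambda x:np.clip(255*(x/255.)**.6,0,255).astype(np.uint8)
cv2.imwrite("pics/cmp.png",cv2.resize(np.hstack([g(a[150:350,180:330]),g(b[150:350,180:330])]),None,fx=2.6,fy=2.6))
E
```

```text
t 14.75 p [ 0.6055 -0.0295  0.1121] q [-0.08  0.41 -0.    1.05  0.06 -0.5 ] 
F [  2.4  -4.  -28.2] T [-1.58  0.08 -0.11] w 0.023 gf 63.6
tool x [-0.906 -0.405 -0.123] y [-0.409  0.913  0.002] z [ 0.111  0.052 -0.992]
tilt(+toward stand x) -7.06 stand-x off -8.5
```

View pics/cmp.png

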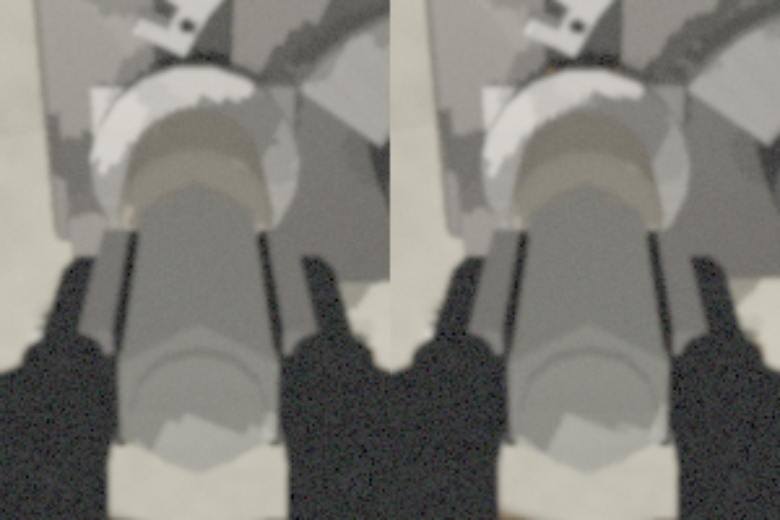

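The handle sits the same in the pads in both frames, so there is no slip and the plug is walking up (about 19 mm so far). I'll keep rocking.

Call:
move_arm --pt "0 -2.6 0 -0.4 0 3.75 0" --pt "0 -2.6 0 -0.4 0 3.75 0" --pt "0 -2.6 0 -0.4 0 3.75 0" --pt "0 -2.6 0 -0.4 0 3.75 0" --pt "0 0 0 0 0 0 0" --pt "0 2.6 0 -0.4 0 -3.75 0" --pt "0 2.6 0 -0.4 0 -3.75 0" --pt "0 2.6 0 -0.4 0 -3.75 0" --pt "0 2.6 0 -0.4 0 -3.75 0" --pt "0 0 0 0 0 0 0"

```text
clock: 15.63
eef_pos: [0.6066, -0.028, 0.1213]
tool_rot: [-0.209, 0.976, 0.015, 0.063]
ft_force: [-3.2, 0.2, -9.5]
grip_width: 0.023
grasp_force: 65.8
```

Call:
move_arm --pt "0 -2.6 0 -0.3 0 3.75 0" --pt "0 -2.6 0 -0.3 0 3.75 0" --pt "0 -2.6 0 -0.3 0 3.75 0" --pt "0 -2.6 0 -0.3 0 3.75 0" --pt "0 0 0 0 0 0 0"

```text
clock: 16.05
eef_pos: [0.6249, -0.0208, 0.1218]
tool_rot: [-0.211, 0.975, -0.013, -0.064]
ft_force: [0.8, 0.8, -8.7]
grip_width: 0.0229
grasp_force: 65.9
```

```bash
python3 -c "from st import *;tl()"
```

```text
t 16.05 p [ 0.6249 -0.0208  0.1218] q [-0.    0.64  0.4   1.45 -0.05 -0.43] 
F [ 0.8  0.8 -8.7] T [ 0.13 -0.4   0.03] w 0.0229 gf 65.9
tool x [-0.903 -0.41   0.13 ] y [-0.413  0.911  0.001] z [-0.119 -0.053 -0.991]
tilt(+toward stand x) 7.5 stand-x off 12.7
```

The force has dropped to about the plug's weight, so the foot is free. Next I'll lift a little and straighten over the slot.

Call:
move_arm --pt "0 0 0 -4 0 0 0" --pt "0 4 0 -3 0 -2.5 0" --pt "0 4 0 -3 0 -2.5 0" --pt "0 4 0 -2.5 0 -2.5 0" --pt "0 0 0 0 0 0 0" --pt "0 0 0 0 0 0 0"

```text
clock: 16.55
eef_pos: [0.6115, -0.028, 0.1387]
tool_rot: [-0.21, 0.978, -0.0, 0.001]
ft_force: [-0.1, -0.1, -7.8]
grip_width: 0.0233
grasp_force: 65.9
```

```bash
python3 -c "
from st import *
tl();o=bot.get_obs();M=R.from_quat(o['tool_rot']).as_matrix();print(M.T@(np.array([.6143,-.0266,.134])-o['eef_pos'])*1000)"
```

```text
t 16.55 p [ 0.6115 -0.028   0.1387] q [-0.05  0.49  0.21  1.28 -0.   -0.47] 
F [-0.1 -0.1 -7.8] T [ 0.   -0.07  0.02] w 0.0233 gf 65.9
tool x [-0.912 -0.41  -0.002] y [-0.41   0.912 -0.001] z [ 0.002 -0.    -1.   ]
tilt(+toward stand x) -0.1 stand-x off -2.5
[-3.16102712  0.14730304  4.67808877]
```

Call:
move_arm --pt "0 -2.5 0 2.5 0 0 0" --pt "0 0 0 2.5 0 0 0" --pt "0 0 0 0 0 0 0" --pt "0 0 0 0 0 0 0" --pt "0 0 0 0 0 0 0"

```text
clock: 16.97
eef_pos: [0.6148, -0.0261, 0.1309]
tool_rot: [-0.211, 0.978, 0.0, -0.001]
ft_force: [0.1, 0.5, -6.7]
grip_width: 0.0234
grasp_force: 66.0
```

```bash
python3 - <<'E'
from st import *
tl();im=bot.camera("wrist");b=bot.camera("scene");w=bot.calibration("wrist")
print(proj(w,[[.6137,-.0268,.207],[.6137,-.0268,.106]]).round(0))
k=[np.r_[np.array([.5858,.0352])+.118*np.array([np.cos(np.radians(204.3-a)),np.sin(np.radians(204.3-a))]),.122] for a in(57,60.2,63)]
print(proj(w,k).round(1))
g=lambda x:np.clip(255*(x/255.)**.6,0,255).astype(np.uint8)
B=cv2.resize(g(b[155:240,215:315]),(400,340),interpolation=cv2.INTER_CUBIC)
A=cv2.resize(g(im),(400,300));A=cv2.copyMakeBorder(A,0,40,0,0,cv2.BORDER_CONSTANT)
cv2.imwrite("pics/fin.png",np.hstack([A,B]))
E
```

```text
t 16.97 p [ 0.6148 -0.0261  0.1309] q [-0.04  0.51  0.21  1.27 -0.   -0.47] 
F [ 0.1  0.5 -6.7] T [ 0.01 -0.01 -0.02] w 0.0234 gf 66.0
tool x [-0.911 -0.412  0.001] y [-0.412  0.911  0.   ] z [-0.001 -0.    -1.   ]
tilt(+toward stand x) 0.06 stand-x off 1.3
[[254. 314.]
 [254. 213.]]
[[533.2 122.2]
 [536.  131.7]
 [538.  140.1]]
```

View pics/fin.png

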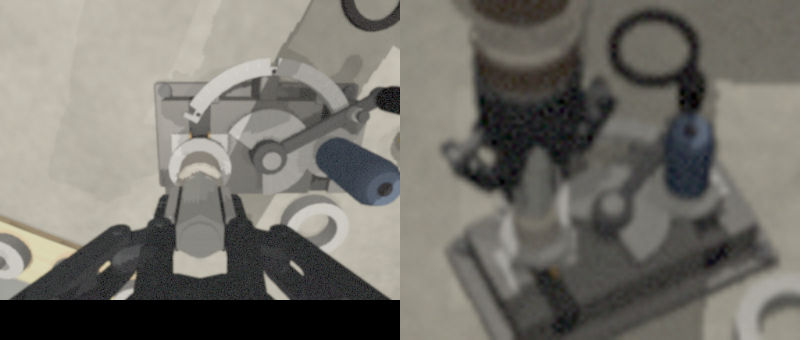

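The final view shows the plug held upright and clear over its slot, the lever in the end notch by the mandrel, and the mandrel seated. I'll lift 2 mm, settle and hand in.

Call:
move_arm --pt "0 0 0 -2 0 0 0" --pt "0 0 0 0 0 0 0" --pt "0 0 0 0 0 0 0" --pt "0 0 0 0 0 0 0"

```text
clock: 17.4
eef_pos: [0.6147, -0.0264, 0.1337]
tool_rot: [-0.21, 0.978, -0.0, 0.0]
ft_force: [0.4, -0.4, -7.1]
grip_width: 0.023
grasp_force: 66.0
```

```bash
python3 -c "
from st import *
tl();print(bot.job_done())"
```

```text
t 17.4 p [ 0.6147 -0.0264  0.1337] q [-0.04  0.5   0.21  1.28 -0.   -0.47] 
F [ 0.4 -0.4 -7.1] T [-0.04 -0.02 -0.01] w 0.023 gf 66.0
tool x [-0.911 -0.411 -0.   ] y [-0.411  0.911 -0.   ] z [ 0. -0. -1.]
tilt(+toward stand x) -0.01 stand-x off 1.1
the job is handed in; nothing more can be done
None
```

I handed the job in at 17.4 s (no verdict came back): the lever looks home in the mandrel-side end notch, and the plug gauge was rocked free and is held upright over its slot with about 15 mm of daylight under its foot; the mandrel and everything else looked undisturbed.

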